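# Load the sample tray and index the microscope slide to its first dish

## Robot

A 7-joint arm with a two-finger parallel gripper is mounted at the origin on the work surface. World frame = base frame: x ahead of the robot, y to its left, z up, the work surface at z = 0. Lengths are in m, angles in rad, forces in N, time in s.
With the tool pointing down it reaches from about 0.425 to 0.925 m from the base axis. Payload 6.8 kg.
Tool frame: the origin (TCP) lies at the very end of the fingers, on their centre line; the grasp point (between the pads) lies 19 mm behind it; z points along the fingers, y is the line along which they close (so a half turn about z gives the same grasp; the last joint's range is limited). The gripper opens to 85 mm and grips with 20 to 120 N. Pads are 22 mm wide; open, the fingers measure 114 mm over their backs; the gripper's body (76 mm by 85 mm) begins 54 mm behind the grasp point. The pads swing forward as they close: fully open they stand 13 mm farther back than shut.
Start: joints at [-1.435, 0.477, 0.022, 1.555, -0.011, 1.109, -0.083], TCP at [0.163, 0.655, 0.231] pointing down, gripper open.
Joint ranges: [-2.96, 2.96], [-0.34, 2.1], [-1.41, 1.46], [0.24, 2.44], [-1.37, 4.51], [0.17, 1.92], [-2.96, 2.96]. Speed limits (rad/s): [2.39, 2.39, 3.14, 3.14, 3.14, 3.14, 3.14].

## Interface

Orientations are given as a unit quaternion [w, x, y, z].
In Python, from station import bot gives the robot as it stands. The module is installed in compiled form; this text tells all that it offers.
- The arm moves only by the shell command python3 -m jog 'ROWS' [OPENING] [FORCE]. ROWS is JSON, a list of rows, each a list of 4 numbers: the shift along the tool's x, y, z in cm, then the turn about the tool's z in rad. In form: [[x, y, z, spin], ...]. A call has 1 to 20 rows; each row is the pose to reach, as a shift and turn from the pose commanded when the call began, along the tool's axes at that moment; what a row does not reach only later rows make up. A row lasts 1/12 s, in which the tool goes at most 41.7 mm and 7.16 degrees, less where a joint would pass 70% of its speed; a pose out of reach is approached as far as the arm can. A call with a gripper value outside its range is refused whole. OPENING is the closure, from -1 (fully open) to 1 (shut), set as the call begins (- or left out, the last holds). The fingers move at their own pace and stop on an object; FORCE is the grip in N (left out, the last holds). Time passes only in rows, so rows that repeat a pose let the fingers close. It gives the time, the measured TCP pose, the force, the opening and the grip force at its end, in the units of the state.
- bot.get_obs(): the state, without advancing time (a new reading comes with each control period).
- bot.read_camera(name): name is "scene" or "top"; returns a dict with "pixels" (384x512x3 uint8, red, green, blue), "depth" (384x512 float32, m along the optical axis (not along the pixel's ray), 0 where there is no reading), "fovy" (degrees; the focal length in pixels is half the picture's height over the tangent of half this angle, whatever the lens; pixels are square), "cx", "cy" (the principal point, pixels), "pose" (4x4, takes a point from camera to world coordinates). Camera axes: x right, y down, z forward; pixel columns grow to the right and rows downward; lengths in m; the calibration is good to about 2 mm. A picture is of the moment at which its call begins.
- bot.hand_in(): hands the job in; it is judged then, once.
The state is a dict: "t": time; "q": joint angles; "joint_vel": joint speeds; "joint_torque": joint torques, N m; "eef_pos": TCP position; "tool_rot": TCP orientation; "contact_force": force on the tool from outside, world axes, zero at the start; "torque": the same for the moment, N m; "gripper_width": opening from 0.0 (shut) to 1.0 (fully open); "grasp_force": force on a finger pad.
Only numpy, scipy, OpenCV 4.12 (cv2) and the standard library are available. Lean on these libraries where they do the work, as an engineer would, in place of code of your own. Each camera call takes 0.05 s, during which the arm holds its last target. There are 200 camera calls.

## Task

Slide the loaded sample tray into the channel holder on the microscope's indexing carriage, fully home against the stop, with both dishes staying in their pockets. Then pull up the black plunger knob, slide the carriage along to the very next hole so that the first dish comes under the lens, and let the pin drop fully home in that hole. Finish still holding the knob, with the pin held home for the picture to be taken; leave the microscope, bottle and jar alone.

Things in the scene. Friction and masses are not known exactly. Their poses are not given: they have to be found in the camera images.
- tray: Aluminium sample tray, plate 80 x 160 x 4 mm (x, y, z), about 0.18 kg, loose. Origin: centre of its underside; z up; +y to the handle end, the -y end enters the holder first. On it a black block (58 mm wide, 5 mm high, y -78 to +34 mm) with two 42 mm pockets at y -52 and +8 mm, a dish in each. Its bare side margins, 11 mm wide and 4 mm thick, run in the holder's channels.
- tray_grip (a point): Point inside the tray's upright handle plate, at tray (0, 68, 30) mm. The plate is 40 mm wide (x), 10 mm thick (y), its top 45 mm above the tray's underside: pinch its thickness from above, fingers closing along the tray's y. Axes as the tray's. Fingertips 19 mm below this point clear the tray plate by 7 mm; 29 mm are free between handle and pocket block.
- dish1: Clear lidded petri dish with rock chips, 40 mm in diameter, 13 mm high, about 25 g, loose, standing on the tray plate in the leading pocket (tray y -52 mm). Origin: centre of its underside.
- dish2: The same kind of dish in the second pocket (tray y +8 mm). Origin: centre of its underside.
- slot (a point): On the carriage's top plate, 38 mm above the bench, moving with it: where the tray's origin lies when the tray is home, axes parallel. z up; the tray slides in along -y on the plate. Holder about this point: side walls with inner faces at x +-42 mm, 14 mm high; lips on them reach in to x +-35 mm, leaving channels 9 mm high; open on top between the lips; end stop's face at y -80 mm.
- mouth (a point): Mouth of the holder, at slot (0, 60, 0) mm, same axes: the parallel walls begin here (the lips 15 mm further in, to -y). From here the walls flare outward for 27 mm to +y, and the top plate runs on for 40 mm to +y at the same height.
- carriage (a joint): Travel of the carriage on its rails in m, along the slot's -y, towards the lens. 0: pinned in the first hole (start, loading place); 0.060: next hole, first dish under the lens; 0.120: third hole. With the pin out it moves with about 2 N, from -0.003 to 0.125; with the pin in a hole it has about 0.6 mm play either way.
- plunger (a joint): Height in m by which the spring plunger is pulled up: 0 fully home (start), at most 0.012. The steel pin, 8 mm thick with a round end, reaches 8 mm into a 9 mm hole: it is out of the hole at 0.008 and above, and rests at 0.008 on the strip between holes. Its spring pulls down with 5 N at 0, 8 N at 0.012.
- knob (a point): Middle of the grip of the black round plunger knob, at slot (-90, 70, 30) mm with the pin home; axes as the slot's; pulled straight up. The grip is 25 mm in diameter from 10 mm below to 7 mm above this point, the head above it 30 mm in diameter, up to 17 mm above. Below is an 18 mm steel housing down to the carriage plate 30 mm below. Free on both sides along the slot's y.
- microscope: White stereo microscope, fixed on the station's white base plate (250 x 390 mm, 12 mm high) with the rails. Its frame is parallel to the slot's, on the bench: with the carriage at 0 the slot is at (0, 20, 38) mm in it. Steel column, 400 mm high, at (88, -205) mm; an arm 210 mm above the bench joins it to the head over the lens. Do not touch.
- lens (a point): Underside of the microscope's lens, 148 mm above the bench; the lens axis is vertical. Around it a ring light 70 mm in diameter; above it the head, about 80 mm wide, up to 380 mm above the bench, its eyepieces reaching 110 mm out to the slot's -y.
- amber_bottle: Amber bottle, 68 mm in diameter, 135 mm high, standing to the right of the station. Origin: centre of its underside. Leave alone.
- amber_jar: Amber jar, 68 mm in diameter, 85 mm high, standing to the right of the station. Origin: centre of its underside. Leave alone.
Mind the look-alikes: they are no part of the job. There is more than one size of the tray; the job needs the smallest.

How it is judged:
On the way, in this order (a step that is already met when the one before it is completed fails the run):
1. the tray is fully home in the holder with both dishes in their pockets, the carriage still pinned in its first hole (y of tray in the frame of slot between -0.004 and 0.003 m and x of tray in the frame of slot between -0.004 and 0.004 m and z of tray in the frame of slot below 0.005 m and horizontal distance between dish1 and tray below 0.057 m and horizontal distance between dish2 and tray below 0.013 m and value of joint carriage below 0.004 m and value of joint plunger below 0.002 m), for 0.2 s.
2. the plunger is pulled by its knob (value of joint plunger above 0.006 m and contact force between the fingers and plunger above 1 N), for 0.1 s.
3. the carriage is in the next hole with the pin home (value of joint plunger below 0.002 m and value of joint carriage between 0.0575 and 0.0625 m), for 0.1 s.
At the end, for the whole second after the job is handed in: The pin is fully home (plunger within 2 mm of its lowest) in the next hole (carriage at 60 mm, within 2.5 mm), the fingers still hold the knob (over 3 N), the tray lies flat in the holder within 4 mm of home, and both dishes stand flat in their pockets (all of step 3 and contact force between the fingers and plunger above 3 N and y of tray in the frame of slot between -0.004 and 0.004 m and x of tray in the frame of slot between -0.004 and 0.004 m and z of tray in the frame of slot below 0.002 m and angle between the y axis of tray and the y axis of slot, either way round below 0.06 rad and y of dish1 in the frame of tray between -0.057 and -0.047 m and z of each of dish1, dish2 in the frame of tray below 0.006 m and y of dish2 in the frame of tray between 0.003 and 0.013 m and angle between each of dish1, dish2's own z axis and vertical below 0.1 rad and linear speed of tray below 0.01 m/s); the arm keeps its last pose, push and grip.
It fails at once if a dish is tipped (angle between any of dish1, dish2's own z axis and vertical above 0.5 rad).
It fails at once if the microscope is touched (contact force between any of the arm, the fingers and microscope above 1 N).
It fails at once if the bottle or jar is disturbed (distance of any of amber_bottle, amber_jar from where it was at the start of the episode above 0.02 m).
It also fails if it takes over 58 s, if anything falls off the work surface, if the arm or the gripper's body presses on something with over 40 N, if the wrist force passes 120 N, or if a joint passes its speed limit or range.

## Working session

There is one attempt and no reset: what is moved stays moved. The work goes in short steps, Python scripts to look and compute and a shell command to move; the robot and the scene stay as the last step left them, time stands still between calls to the robot, and variables do not carry over. Pictures are saved under pics/ and viewed, at most 10 in all, crops included, and the job is handed in when it is done.

```bash
mkdir -p pics; cat > h.py <<'E'
import numpy as np, cv2
from station import bot
def cam(n):
    c=bot.read_camera(n); np.savez(f'/tmp/{n}.npz',**c); return c
def f(c): return 192/np.tan(np.radians(float(c['fovy']))/2)
def pt(c,u,v,z=None):
    """world point at pixel; with z: ray meets plane z"""
    F=f(c);d=np.array([(u-c['cx'])/F,(v-c['cy'])/F,1.]);P=c['pose']
    if z is None: d=d*c['depth'][int(round(v)),int(round(u))]; return P[:3,:3]@d+P[:3,3]
    w=P[:3,:3]@d; return P[:3,3]+w*(z-P[2,3])/w[2]
def cloud(c):
    F=f(c);v,u=np.mgrid[:384,:512];D=c['depth']
    X=np.stack([(u-c['cx'])/F*D,(v-c['cy'])/F*D,D],-1); return X@c['pose'][:3,:3].T+c['pose'][:3,3]
def load(n): return dict(np.load(f'/tmp/{n}.npz'))
def save(im,name): cv2.imwrite('pics/'+name,im[...,::-1])
E
python3 - <<'E'
from h import *
np.set_printoptions(precision=4,suppress=True)
a=cam('scene');b=cam('top')
for n,c in(('s',a),('t',b)): save(cv2.resize(c['pixels'],(800,600)),n+'0.png');print(c['fovy'],c['cx'],c['cy'],c['pose'])
o=bot.get_obs();print(o)
E
```

```text
46.53853497532077 257.6243767599838 199.6368779641657 [[-0.2659  0.8109 -0.5213  1.3382]
 [ 0.964   0.2206 -0.1487  0.2927]
 [-0.0056 -0.542  -0.8404  1.5207]
 [ 0.      0.      0.      1.    ]]
54.34463077430727 256.059411251648 189.7255276178084 [[-0.0066 -0.998   0.0622  0.3567]
 [-1.      0.007   0.0064  0.0366]
 [-0.0068 -0.0621 -0.998   1.258 ]
 [ 0.      0.      0.      1.    ]]
{'t': 0.1, 'q': array([-1.4351,  0.4777,  0.0223,  1.5563, -0.0115,  1.1093, -0.0831]), 'joint_vel': array([ 0.0015, -0.0007,  0.001 , -0.0012, -0.    ,  0.0013, -0.0013]), 'joint_torque': array([  0.0038, -59.7764,   1.6132, -28.1956,   0.0127,   0.005 ,
        -0.    ]), 'eef_pos': array([0.1628, 0.6545, 0.2304]), 'tool_rot': array([-0.    ,  0.1216,  0.9926, -0.0008]), 'contact_force': array([-0.7981,  0.4284, -0.4701]), 'torque': array([ 0.0165, -0.0222,  0.016 ]), 'grasp_force': 0.0, 'gripper_width': 0.99744309718358}
```

View pics/s0.png

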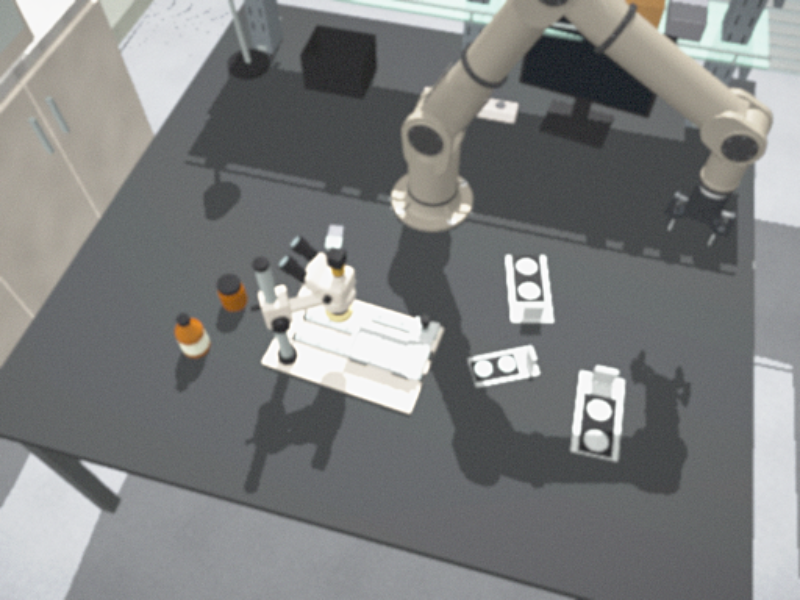

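View pics/t0.png

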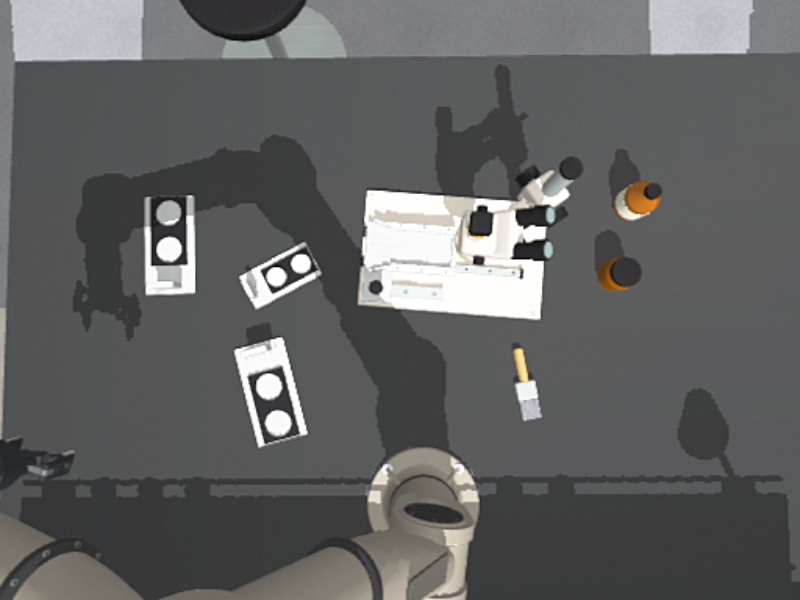

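The scene view shows the station at (350,350), and the top view shows three look-alike trays, which I measured by length in 800-px coordinates:
- (170,245), about 100 px long
- (270,390), about 100 px long
- (280,275), about 77 px long, which at 467 px/m is 160 mm

I choose (280,275), whose handle is at its left end. The knob is at (376,287). Next is a close crop.

```bash
python3 - <<'E'
from h import *
b=load('top')
cr=b['pixels'][115:210,145:355]
cr2=cv2.resize(cr[:,:68],(0,0),fx=6,fy=6,interpolation=cv2.INTER_CUBIC); save(cr2,'tray.png')
cr3=cv2.resize(b['pixels'][115:210,225:355],(0,0),fx=6,fy=6,interpolation=cv2.INTER_CUBIC); save(cr3,'stn.png')
E
```

```text
(no output)
```

View pics/tray.png

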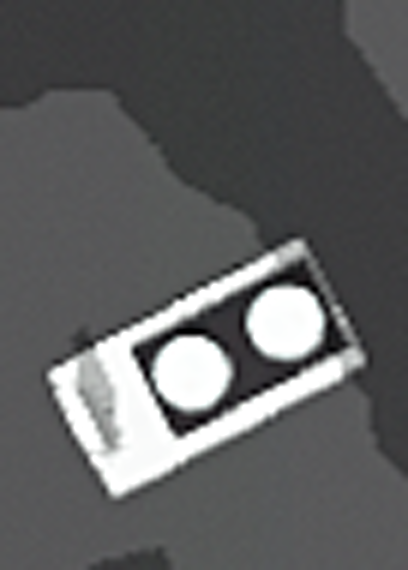

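View pics/stn.png

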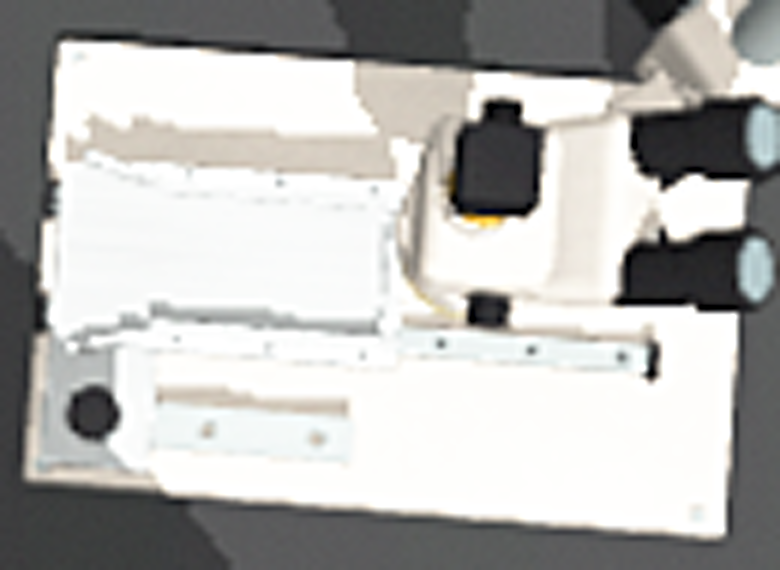

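The crop confirms the choice: the tray's corners are at (48,375), (117,498), (364,360) and (300,238), with the handle at the left. In the station crop the knob is at (93,413) and the base edge runs from (25,482) to (725,538).

```bash
python3 - <<'E'
from h import *
np.set_printoptions(precision=4,suppress=True)
b=load('top');s=load('scene')
T=lambda x,y,z:pt(b,145+(x+.5)/6-.5,115+(y+.5)/6-.5,z)
S=lambda x,y,z:pt(b,225+(x+.5)/6-.5,115+(y+.5)/6-.5,z)
C=[T(*p,.004) for p in((48,375),(117,498),(364,360),(300,238))]
ctr=np.mean(C,0);h=(C[0]+C[1])/2-(C[2]+C[3])/2;w=(C[3]-C[2]+C[0]-C[1])/2
print('tray',ctr,np.linalg.norm(h),np.linalg.norm(w),'ydir',np.arctan2(h[1],h[0]),'xdir',np.arctan2(w[1],w[0]))
d1,d2=T(285,322,.013),T(192,373,.013);d=d2-d1;print('dishes',d1,d2,np.arctan2(d[1],d[0]),np.linalg.norm(d))
# base
BL,BR,TL=S(25,482,.012),S(725,538,.012),S(62,38,.012)
e=BL-BR;g=TL-BL;print('base ydir',np.arctan2(e[1],e[0]),np.linalg.norm(e),'xdir',np.arctan2(g[1],g[0]),np.linalg.norm(g),'center',(BR+TL)/2)
k=S(93,413,.085);print('knob',k)
for n,c in(('top',b),('scene',s)):
    X=cloud(c)
    for nm,q,z0,z1,r in(('knob',k,.075,.095,.03),('dish1',d1,.009,.018,.03),('dish2',d2,.009,.018,.03),('handle',ctr+.068*h/np.linalg.norm(h),.035,.05,.04)):
        m=(np.hypot(X[...,0]-q[0],X[...,1]-q[1])<r)&(X[...,2]>z0)&(X[...,2]<z1)&(c['depth']>0)
        P=X[m]; print(n,nm,m.sum(),P.mean(0) if len(P) else '', np.percentile(P[:,:2],[0,100],axis=0).mean(0) if len(P) else '')
    m=(np.hypot(X[...,0]-ctr[0],X[...,1]-ctr[1])<.12)&(X[...,2]<.004);print(n,'bench z',np.median(X[m][:,2]),X[m][:,2].std())
E
```

```text
tray [0.4835 0.3036 0.004 ] 0.15950656154448753 0.07905493926441884 ydir 2.071555153425522 xdir 0.49923228863667374
dishes [0.5078 0.2584 0.013 ] [0.4796 0.3102 0.013 ] 2.0694858464419257 0.059011695119549894
base ydir 1.484023301209133 0.3894249572789475 xdir -0.0851928275251717 0.25098294468741733 center [ 0.5257 -0.0689  0.012 ]
knob [0.4499 0.0942 0.085 ]
top knob 68 [0.4505 0.0928 0.0845] [0.4514 0.0929]
top dish1 127 [0.5092 0.2561 0.0137] [0.509  0.2576]
top dish2 129 [0.4798 0.3092 0.0135] [0.4806 0.3109]
top handle 43 [0.4516 0.361  0.044 ] [0.4516 0.3619]
top bench z -7.791396216827451e-05 0.0022803600554320816
scene knob 44 [0.4527 0.0944 0.0846] [0.4518 0.0945]
scene dish1 88 [0.508  0.26   0.0135] [0.5087 0.2584]
scene dish2 92 [0.4812 0.3126 0.0137] [0.4791 0.3097]
scene handle 26 [0.4543 0.364  0.0433] [0.4528 0.3643]
scene bench z -0.00011463536359324067 0.002832739651697552
```

```bash
cat >> h.py <<'E'
from scipy.spatial.transform import Rotation as R
def go(x,y,z,ang):
    """rows to TCP (x,y,z) with tool y along world angle ang (mod pi)"""
    o=bot.get_obs();w,*v=o['tool_rot'];M=R.from_quat([*v,w]).as_matrix()
    a=np.arctan2(M[1,1],M[0,1]);s=-((ang-a+np.pi/2)%np.pi-np.pi/2)
    print('pos',o['eef_pos'].round(4),'toolyang',round(a,4),'tilt',M[:2,2].round(4),'shift cm',(M.T@(np.array([x,y,z])-o['eef_pos'])*100).round(2),'spin',round(s,4),'w',round(o['gripper_width'],3),'F',o['contact_force'].round(2),'g',round(o['grasp_force'],1),'t',round(o['t'],2))
TY=-.0859
def slotw(p,slot=(.5345,.0165),yaw=-.086): # slot-frame xy -> world
    c,s=np.cos(yaw),np.sin(yaw);return np.array([slot[0]+c*p[0]-s*p[1],slot[1]+s*p[0]+c*p[1]])
E
python3 - <<'E'
from h import *
np.set_printoptions(precision=1,suppress=True,linewidth=150)
for n in('top','scene'):
    c=load(n);X=cloud(c);yaw=-.086
    d=X[...,:2]-[.5345,.0165];l=np.stack([np.cos(yaw)*d[...,0]+np.sin(yaw)*d[...,1],-np.sin(yaw)*d[...,0]+np.cos(yaw)*d[...,1]],-1)*1000
    for lo,hi in((-65,-30),(-30,5),(5,40)):
        m=(l[...,1]>lo)&(l[...,1]<hi)&(abs(l[...,0])<65)&(X[...,2]<.07)
        H=[np.median(X[m&(abs(l[...,0]-x)<1.5),2]*1000) for x in range(-60,61,3)];print(n,lo,np.array(H))
    m=(abs(l[...,0])<28);H=[np.median(X[m&(abs(l[...,1]-y)<1.5),2]*1000) for y in range(-99,-69,3)];print('stop',np.array(H))
    m=(abs(l[...,0])<28);H=[np.median(X[m&(abs(l[...,1]-y)<1.5),2]*1000) for y in range(85,115,3)];print('front',np.array(H))
go(.4508,.363,.09,2.0705)
E
```

```text
top -65 [13.7 12.2 11.7 13.6 50.6 51.2 50.6 51.5 51.1 36.4 36.2 38.1 36.8 39.2 36.7 38.1 37.7 39.1 38.2 40.2 38.2 37.7 38.6 37.3 37.5 38.5 36.8 37.6 38.7
 37.8 36.4 38.6 48.5 52.7 52.5 52.3 52.6 47.8  nan 13.2 12.2]
top -30 [10.4 13.2 12.  17.2 49.5 52.4 52.5 53.  53.1 37.1 38.3 36.7 39.3 37.6 39.2 37.5 37.5 38.  37.8 38.4 37.3 37.7 37.5 37.4 37.3 37.7 38.  37.3 37.8
 38.1 36.6 37.4 48.1 52.  52.4 52.1 52.3 53.8  nan 14.1 12.8]
top 5 [12.7 13.  10.5 14.9 48.9 51.6 50.8 51.8 51.1 37.6 37.7 37.2 37.8 37.2 38.5 37.4 38.  38.4 39.8 35.9 38.4 36.6 38.8 38.5 38.  37.5 38.4 37.8 37.5
 38.7 36.4 36.9 47.  51.9 52.2 50.7 51.7 50.8  nan 12.9 10.8]
stop [373.4 374.5 364.7 374.2 293.5 294.5 286.4 254.5 224.6  39.8]
front [37.7 39.9 37.7 38.2 39.1 36.7 12.9 13.3  8.7  0.4]
scene -65 [ nan  nan  nan 50.9 53.2 52.6 49.3 50.2 39.5 39.8 38.8 40.1 40.3 36.2 40.5 38.6 38.2 38.  39.2 36.4 39.4 35.7 35.  39.3 37.6 35.1 35.9 34.2 39.7
 39.   nan 49.9 49.9 50.6 51.7 22.3 34.1 41.1 13.3 12.3 13.8]
scene -30 [ nan  nan 47.1 45.5 51.7 52.7 47.  42.8 41.2 39.  38.  40.3 38.9 37.6 38.1 37.3 37.1 37.2 37.3 37.3 37.6 35.7 35.  37.4 37.5 35.3 37.2 36.7 37.8
 39.5  nan 49.4 52.9 49.9 14.2 25.8 42.2 13.1  9.9 14.8 12.5]
scene 5 [ nan  nan  nan 50.  52.  51.2 52.2 42.6 49.5 40.3 36.5 37.4 39.1 36.7 39.8 36.4 37.7 36.7 37.6 37.6 36.1 37.5 39.1 40.1 41.5 38.  40.5 39.1 37.9
 38.6 44.1 47.  50.7 52.  48.2 33.8 37.6 14.3 14.  13.3 10.1]
stop [322.3 337.1 304.1 316.6 294.4 308.7 173.2 255.6 234.  215.8]
front [37.7 37.6 36.2 38.8 33.  19.  12.  12.1 11.5 -0.8]
pos [0.2 0.7 0.2] toolyang 1.327 tilt [-0. -0.] shift cm [-35.  -21.3  14.1] spin -0.7435 w 0.997 F [-0.8  0.4 -0.5] g 0.0 t 0.1
  return _methods._mean(a, axis=axis, dtype=dtype,
  ret = ret.dtype.type(ret / rcount)
```

```bash
python3 -m jog '[[-35,-21.3,11,-0.7435],[-35,-21.3,11,-0.7435],[-35,-21.3,11,-0.7435],[-35,-21.3,11,-0.7435],[-35,-21.3,11,-0.7435],[-35,-21.3,11,-0.7435],[-35,-21.3,11,-0.7435],[-35,-21.3,11,-0.7435],[-35,-21.3,11,-0.7435],[-35,-21.3,11,-0.7435],[-35,-21.3,11,-0.7435],[-35,-21.3,11,-0.7435],[-35,-21.3,11,-0.7435],[-35,-21.3,11,-0.7435]]' 0.35 60
python3 - <<'E'
from h import *
go(.4515,.363,.011,2.0705)
a=cam('scene'); save(cv2.resize(a['pixels'][190:310,270:420],(0,0),fx=5,fy=5,interpolation=cv2.INTER_CUBIC),'pre.png')
E
```

```text
t: 1.27
eef_pos: [0.4501, 0.3653, 0.1214]
tool_rot: [-0.0, -0.248, 0.969, 0.0]
contact_force: [-0.3, 1.0, 0.9]
gripper_width: 0.327
grasp_force: 0.0
pos [0.4501 0.3653 0.1214] toolyang 2.0724 tilt [-0.0006  0.0008] shift cm [-0.02 -0.28 11.04] spin 0.0019 w 0.327 F [-0.35  1.03  0.85] g 0.0 t 1.27
```

View pics/pre.png

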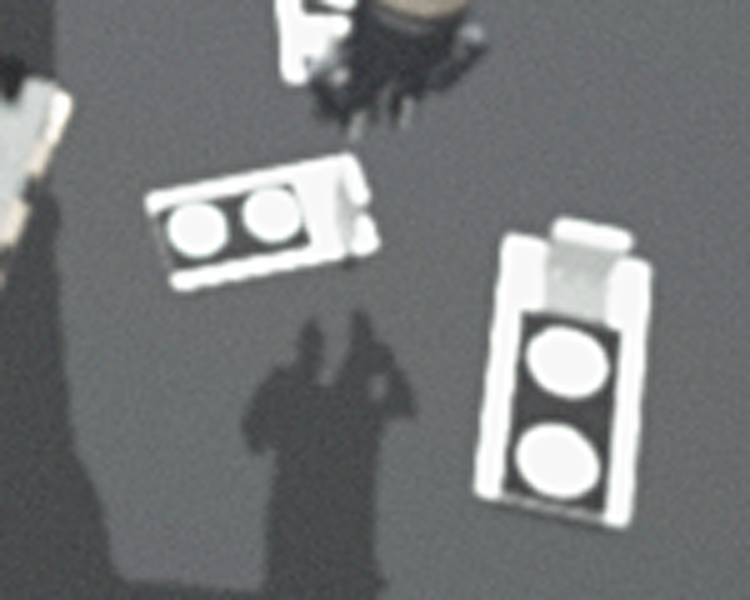

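The fingers straddle the handle at about (385,130), above the tray at (265,220). Descending.

```bash
python3 -m jog '[[0,0,3,0],[0,0,6,0],[0,0,8.5,0],[0,0,10,0],[0,0,10.8,0],[0,0,10.8,0],[0,0,10.8,0]]'
python3 -m jog '[[0,0,0,0],[0,0,0,0],[0,0,0,0],[0,0,0,0],[0,0,0,0],[0,0,0,0]]' 1 80
```

```text
t: 1.9
eef_pos: [0.4508, 0.365, 0.0138]
tool_rot: [0.0, -0.248, 0.969, 0.0]
contact_force: [-0.2, -0.9, -0.5]
gripper_width: 0.324
grasp_force: 0.0
t: 2.4
eef_pos: [0.4519, 0.3649, 0.0149]
tool_rot: [0.001, -0.247, 0.969, 0.001]
contact_force: [-2.1, 0.1, 6.9]
gripper_width: 0.102
grasp_force: 79.1
```

```bash
python3 -m jog '[[0,0,-0.5,0],[0,0,-1.5,0],[0,0,-3,0],[0,0,-5,0],[0,0,-7,0],[0,0,-7,0],[0,0,-7,0]]'
python3 - <<'E'
from h import *
np.set_printoptions(precision=4,suppress=True)
p=slotw((0,68+185));print(p)
go(*p,.065,1.484)
X=cloud(cam('scene'))
for d,nm in(((.5078,.2584),'d1'),((.4796,.3102),'d2')):
    m=(np.hypot(X[...,0]-d[0],X[...,1]-d[1])<.012)&(X[...,2]>.05);print(nm,m.sum(),np.median(X[m],0))
E
```

```text
t: 2.98
eef_pos: [0.4518, 0.3644, 0.0847]
tool_rot: [0.001, -0.247, 0.969, 0.001]
contact_force: [0.2, 0.3, -3.5]
gripper_width: 0.105
grasp_force: 78.1
[ 22.2657 252.0815]
pos [0.4518 0.3644 0.0847] toolyang 2.0703 tilt [0.002 0.002] shift cm [-13970.76  21052.03     57.28] spin 0.5863 w 0.105 F [ 0.18  0.34 -3.47] g 78.1 t 2.98
d1 30 [0.5069 0.2574 0.0867]
d2 86 [0.4758 0.3154 0.1813]
```

```bash
python3 - <<'E'
from h import *
p=slotw((0.0015,.253));print(p)
go(*p,.075,1.484)
E
```

```text
[0.55772565 0.26843614]
pos [0.4511 0.3637 0.0835] toolyang 2.0704 tilt [0.0003 0.0003] shift cm [ -4.8  -13.47   0.85] spin 0.5864 w 0.104 F [-0.66 -0.9  -2.7 ] g 78.0 t 3.03
```

```bash
python3 -m jog '[[-0.1,-0.3,0,0.02],[-0.4,-1,0,0.05],[-0.8,-2.1,0.1,0.1],[-1.2,-3.4,0.2,0.16],[-1.7,-4.8,0.3,0.22],[-2.2,-6.2,0.4,0.28],[-2.7,-7.6,0.5,0.34],[-3.2,-9,0.6,0.4],[-3.7,-10.3,0.7,0.46],[-4.1,-11.5,0.8,0.51],[-4.5,-12.5,0.85,0.55],[-4.7,-13.1,0.85,0.575],[-4.8,-13.4,0.85,0.586],[-4.8,-13.5,0.85,0.586],[-4.8,-13.5,0.85,0.586],[-4.8,-13.5,0.85,0.586]]'
python3 - <<'E'
from h import *
b=cam('top')
go(*slotw((0.0015,.253)),.075,1.484)
save(cv2.resize(b['pixels'][120:205,170:300],(0,0),fx=6,fy=6,interpolation=cv2.INTER_CUBIC),'over.png')
E
```

```text
t: 4.37
eef_pos: [0.5574, 0.2691, 0.0748]
tool_rot: [-0.0, 0.042, 0.999, 0.0]
contact_force: [0.8, 0.0, -3.4]
gripper_width: 0.103
grasp_force: 78.0
pos [0.5574 0.2692 0.0748] toolyang 1.486 tilt [-0.0005  0.0005] shift cm [-0.04 -0.07 -0.02] spin 0.002 w 0.1 F [-0.39 -0.26 -3.3 ] g 78.0 t 4.42
```

View pics/over.png

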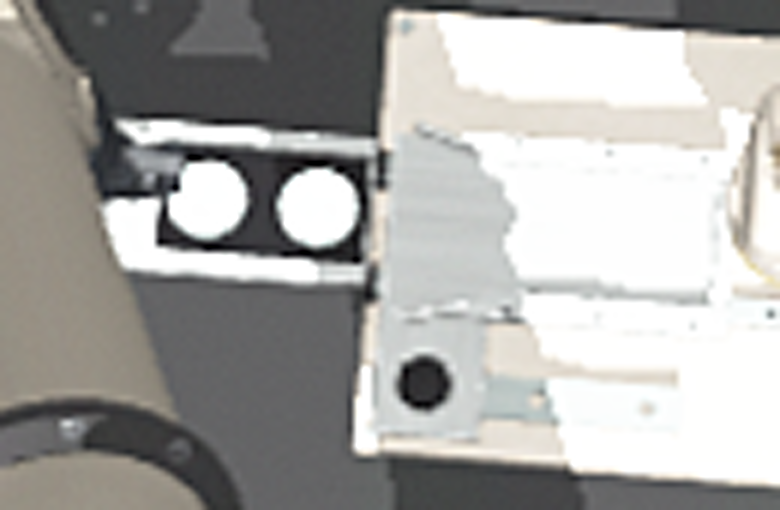

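Tray edges run (118,120) to (383,140) and (122,270) to (368,290), the dishes are at (207,199) and (318,208), and the knob is at (424,382).

```bash
cat >> h.py <<'E'
def toslot(w,slot=(.5345,.0165),yaw=-.086):
    d=np.array(w[:2])-slot;c,s=np.cos(yaw),np.sin(yaw);return (np.array([c*d[0]+s*d[1],-s*d[0]+c*d[1]])*1000).round(1)
E
python3 - <<'E'
from h import *
b=load('top')
S=lambda x,y,z:toslot(pt(b,170+(x+.5)/6-.5,120+(y+.5)/6-.5,z))
for n,x,y,z in(('knob',424,382,.085),('d2',207,199,.077),('d1',318,208,.077),('Ltop',118,120,.064),('Rtop',383,140,.064),('Lbot',122,270,.064),('Rbot',368,290,.064)):print(n,S(x,y,z))
X=cloud(b)
for n,q in(('d1',(318,208)),('d2',(207,199))):
    w=pt(b,170+q[0]/6,120+q[1]/6,.077)
    m=(np.hypot(X[...,0]-w[0],X[...,1]-w[1])<.03)&(X[...,2]>.071)&(X[...,2]<.084);print(n,toslot(X[m].mean(0)),m.sum(),X[m][:,2].mean())
E
```

```text
knob [-90.3  69.6]
d2 [ -1.7 193. ]
d1 [ -1.9 133.8]
Ltop [ 39.2 246.6]
Rtop [ 39.5 103.5]
Lbot [-41.5 237.1]
Rbot [-41.9 104.7]
d1 [ -1.3 132.9] 136 0.07591990337531393
d2 [ -1.7 190.5] 126 0.07617992498667346
```

```bash
python3 -m jog '[[-0.13,0,0.4,0],[-0.13,0,1,0],[-0.13,-0.2,1.5,0],[-0.13,-0.6,1.8,0],[-0.13,-1.2,1.8,0],[-0.13,-1.8,1.8,0],[-0.13,-2.4,1.8,0],[-0.13,-3,1.8,0],[-0.13,-3.5,1.8,0],[-0.13,-4,1.8,0],[-0.13,-4,1.8,0],[-0.13,-4,1.8,0],[-0.13,-4,1.8,0]]'
python3 - <<'E'
from h import *
go(*slotw((0.0,.068)),.0529,1.484)
b=cam('top');X=cloud(b)
for q in(.1345-.04,.1915-.04):
    w=slotw((0,q-.001));m=(np.hypot(X[...,0]-w[0],X[...,1]-w[1])<.028)&(X[...,2]>.050)&(X[...,2]<.068);print(toslot(X[m].mean(0)),m.sum(),X[m][:,2].mean())
E
```

```text
t: 5.5
eef_pos: [0.5559, 0.2288, 0.0569]
tool_rot: [0.0, 0.043, 0.999, 0.0]
contact_force: [0.3, 0.5, -3.5]
gripper_width: 0.102
grasp_force: 78.1
pos [0.5559 0.2288 0.0569] toolyang 1.4847 tilt [0.0002 0.0005] shift cm [  0.31 -14.54   0.39] spin 0.0007 w 0.102 F [ 0.31  0.48 -3.49] g 78.1 t 5.5
[ 0.4 93. ] 172 0.056109039143004434
[ -2.3 149.5] 158 0.05632715171780839
```

```bash
python3 -m jog '[[0,0,0.1,0],[0,0,0.2,0],[0,-0.4,0.2,0],[0,-0.8,0.2,0],[0,-1.2,0.2,0],[0,-1.6,0.2,0],[0,-2,0.2,0],[0,-2.4,0.2,0],[0,-2.8,0.2,0],[0,-2.8,0.2,0]]'
python3 -m jog '[[0,-0.4,0,0],[0,-0.8,0,0],[0,-1.2,0,0],[0,-1.6,0,0],[0,-2,0,0],[0,-2,0,0]]'
python3 - <<'E'
from h import *
go(*slotw((0.0,.068)),.0529,1.484);print(toslot(bot.get_obs()['eef_pos']),bot.get_obs()['torque'])
E
```

```text
t: 6.38
eef_pos: [0.5531, 0.1991, 0.0547]
tool_rot: [-0.0, 0.044, 0.999, -0.0]
contact_force: [-2.4, -0.8, -2.9]
gripper_width: 0.105
grasp_force: 78.1
t: 6.88
eef_pos: [0.5514, 0.1792, 0.0547]
tool_rot: [-0.0, 0.044, 0.999, -0.0]
contact_force: [-1.7, -1.1, -3.6]
gripper_width: 0.101
grasp_force: 78.1
pos [0.5514 0.1792 0.0547] toolyang 1.4833 tilt [-0.0007 -0.0008] shift cm [ 0.27 -9.55  0.19] spin -0.0007 w 0.101 F [-1.73 -1.15 -3.6 ] g 78.1 t 6.88
[  2.9 163.5] [ 0.05100305  0.56309295 -0.32330617]
```

```bash
python3 -m jog '[[0.05,-0.4,0,0],[0.05,-1,0,0],[0.05,-1.6,0,0],[0.05,-2.2,0,0],[0.05,-2.8,0,0],[0.05,-3.4,0,0],[0.05,-4,0,0],[0.05,-4.6,0,0],[0.05,-5.2,0,0],[0.05,-5.8,0,0],[0.05,-6.4,0,0],[0.05,-7,0,0],[0.05,-7.5,0,0],[0.05,-8,0,0],[0.05,-8.4,0,0],[0.05,-8.4,0,0]]'
python3 -m jog '[[0,0,0.05,0],[0,-0.1,0.1,0],[0,-0.3,0.15,0],[0,-0.5,0.15,0],[0,-0.7,0.15,0],[0,-0.8,0.15,0],[0,-0.8,0.15,0]]'
python3 - <<'E'
from h import *
go(*slotw((0.0,.068)),.0529,1.484);print(toslot(bot.get_obs()['eef_pos']),bot.get_obs()['torque'])
E
```

```text
t: 8.22
eef_pos: [0.5435, 0.0955, 0.0547]
tool_rot: [-0.0, 0.044, 0.999, -0.0]
contact_force: [-3.8, -1.4, -3.3]
gripper_width: 0.105
grasp_force: 78.1
t: 8.8
eef_pos: [0.5429, 0.0898, 0.0533]
tool_rot: [-0.0, 0.043, 0.999, 0.0]
contact_force: [-5.7, 3.7, -1.6]
gripper_width: 0.104
grasp_force: 78.4
pos [0.5429 0.0898 0.0533] toolyang 1.4857 tilt [-0.0007  0.0006] shift cm [ 0.21 -0.57  0.04] spin 0.0017 w 0.104 F [-5.68  3.69 -1.65] g 78.4 t 8.8
[ 2.1 73.7] [ 0.74595568  1.2257804  -0.00862213]
```

```bash
python3 -m jog '[[0.1,0,0,0],[0.1,0,0,0],[0.1,0,0,0]]'
python3 - <<'E'
from h import *
go(*slotw((0.0,.068)),.0529,1.484);print(toslot(bot.get_obs()['eef_pos']))
a=cam('scene');b=cam('top')
A=cv2.resize(a['pixels'][180:265,165:290],(0,0),fx=6,fy=6,interpolation=cv2.INTER_CUBIC);B=cv2.resize(b['pixels'][120:205,215:345],(0,0),fx=6,fy=6,interpolation=cv2.INTER_CUBIC)
save(A,'inA.png')
for n,c in(('s',a),('t',b)):
  X=cloud(c)
  for q in(-.048,.012):
    w=slotw((0,q));m=(np.hypot(X[...,0]-w[0],X[...,1]-w[1])<.028)&(X[...,2]>.0515)&(X[...,2]<.062);print(n,toslot(X[m].mean(0)),m.sum(),X[m][:,2].mean())
E
```

```text
t: 9.05
eef_pos: [0.5427, 0.0892, 0.0534]
tool_rot: [0.0, 0.043, 0.999, 0.0]
contact_force: [-2.1, 1.3, -2.7]
gripper_width: 0.1
grasp_force: 78.1
pos [0.5427 0.0892 0.0534] toolyang 1.4848 tilt [0.0009 0.0001] shift cm [ 0.2  -0.51  0.05] spin 0.0008 w 0.1 F [-2.12  1.27 -2.7 ] g 78.1 t 9.05
[ 2.  73.1]
s [  0.6 -45.1] 63 0.05529348450244751
s [ 1.5 13. ] 68 0.05560471469293796
t [  0.8 -47.1] 113 0.05527927736761741
t [2.6 2.8] 47 0.05566670533322014
```

View pics/inA.png

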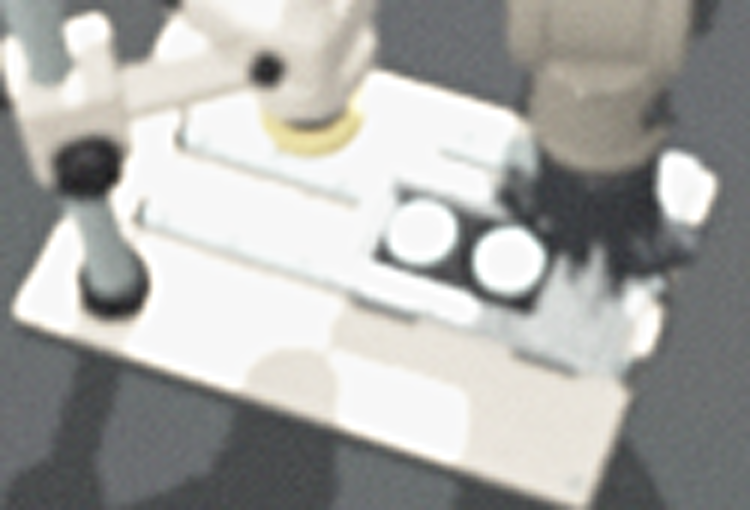

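Both dishes sit in their pockets at (420,232) and (508,262); the tray is about 5 mm short of the stop. Pushing on.

```bash
python3 -m jog '[[0.05,-0.1,0,0],[0.1,-0.2,0,0],[0.1,-0.3,0,0],[0.1,-0.4,0,0],[0.1,-0.4,0,0],[0.1,-0.4,0,0]]'
python3 -m jog '[[0,-0.1,0,0],[0,-0.2,0,0],[0,-0.3,0,0],[0,-0.4,0,0],[0,-0.4,0,0],[0,-0.4,0,0]]'
python3 - <<'E'
from h import *
go(*slotw((0.0,.068)),.0529,1.484);print(toslot(bot.get_obs()['eef_pos']))
E
```

```text
t: 9.65
eef_pos: [0.5412, 0.0849, 0.0534]
tool_rot: [0.0, 0.043, 0.999, -0.0]
contact_force: [-0.6, 0.4, -2.1]
gripper_width: 0.101
grasp_force: 78.2
t: 10.15
eef_pos: [0.5407, 0.0825, 0.0535]
tool_rot: [0.0, 0.043, 0.999, 0.001]
contact_force: [-1.0, 5.0, -1.1]
gripper_width: 0.103
grasp_force: 78.3
pos [0.5407 0.0825 0.0535] toolyang 1.4856 tilt [0.0005 0.0014] shift cm [0.05 0.17 0.06] spin 0.0016 w 0.103 F [-1.02  4.98 -1.09] g 78.3 t 10.15
[ 0.5 66.3]
```

```bash
python3 -m jog '[[0,-0.15,0,0],[0,-0.3,0.05,0],[0,-0.3,0.05,0],[0,-0.3,0.05,0]]'
python3 - <<'E'
from h import *
go(*slotw((0.0,.068)),.0529,1.484);print(toslot(bot.get_obs()['eef_pos']))
a=cam('scene');b=cam('top')
for n,c in(('s',a),('t',b)):
  X=cloud(c)
  for q in(-.052,.008):
    w=slotw((0,q));m=(np.hypot(X[...,0]-w[0],X[...,1]-w[1])<.028)&(X[...,2]>.0515)&(X[...,2]<.062);print(n,toslot(X[m].mean(0)),m.sum(),X[m][:,2].mean())
  w=slotw((-.09,.07));m=(np.hypot(X[...,0]-w[0],X[...,1]-w[1])<.025)&(X[...,2]>.075)&(X[...,2]<.095);print(n,'knob',toslot(X[m].mean(0)),m.sum(),X[m].mean(0))
E
```

```text
t: 10.48
eef_pos: [0.5407, 0.0822, 0.0534]
tool_rot: [0.0, 0.042, 0.999, 0.002]
contact_force: [-0.6, 11.0, 0.2]
gripper_width: 0.106
grasp_force: 78.9
pos [0.5407 0.0822 0.0534] toolyang 1.4873 tilt [0.0011 0.004 ] shift cm [0.05 0.21 0.05] spin 0.0033 w 0.106 F [-0.61 11.    0.22] g 78.9 t 10.48
[ 0.5 65.9]
s [ -0.4 -50.7] 73 0.05505207551821235
s [0.3 7.6] 69 0.055601175071240676
s knob [-92.   79.8] 5 [0.44967249 0.10385932 0.08384   ]
t [ -1.  -54.4] 117 0.05519011138541868
t [ 2.7 -6.4] 37 0.054541323448177595
t knob [nan nan] 0 [nan nan nan]<stdin>:8: RuntimeWarning: Mean of empty slice.
  ret = um.true_divide(
```

```bash
python3 -m jog '[[0,0.2,0,0],[0,0.4,0,0],[0,0.4,0,0]]'
python3 -m jog '[[0,0,0,0],[0,0,0,0],[0,0,0,0],[0,0,0,0]]' 0.4 80
python3 -m jog '[[0,0,-1,0],[0,0,-3,0],[0,0,-5.5,0],[0,0,-8,0],[0,0,-8,0],[0,0,-8,0],[0,0,-8,0]]'
python3 - <<'E'
from h import *
go(*slotw((-.090,.0685)),.050,1.484)
a=cam('scene')
X=cloud(a)
for q in(-.052,.008,.068):
    w=slotw((0,q));m=(np.hypot(X[...,0]-w[0],X[...,1]-w[1])<.028)&(X[...,2]>.0515)&(X[...,2]<.062+.03*(q>.05));print(toslot(X[m].mean(0)),m.sum(),X[m][:,2].mean())
w=slotw((-.09,.07));m=(np.hypot(X[...,0]-w[0],X[...,1]-w[1])<.025)&(X[...,2]>.075)&(X[...,2]<.095);print('knob',toslot(X[m].mean(0)),m.sum(),X[m].mean(0))
E
```

```text
t: 10.83
eef_pos: [0.5408, 0.0827, 0.0529]
tool_rot: [0.0, 0.043, 0.999, 0.0]
contact_force: [-1.5, 4.8, -0.7]
gripper_width: 0.103
grasp_force: 78.9
t: 11.17
eef_pos: [0.5408, 0.0813, 0.0528]
tool_rot: [0.0, 0.044, 0.999, -0.0]
contact_force: [-0.1, -0.4, -0.2]
gripper_width: 0.298
grasp_force: 0.0
t: 11.75
eef_pos: [0.5404, 0.082, 0.1329]
tool_rot: [-0.0, 0.043, 0.999, -0.0]
contact_force: [-0.0, -0.3, -0.3]
gripper_width: 0.301
grasp_force: 0.0
pos [0.5404 0.082  0.1329] toolyang 1.4843 tilt [-0.0001 -0.0001] shift cm [9.02 0.27 8.29] spin 0.0003 w 0.301 F [-0.04 -0.32 -0.32] g 0.0 t 11.75
[  0.1 -51.7] 78 0.054961873705080766
[0.  7.1] 68 0.0555031175913006
[ 4.8 68.4] 49 0.07528658099613857
knob [-79.2  77.1] 5 [0.46218634 0.10009567 0.08005016]
```

```bash
python3 -m jog '[[3,0.2,0,0],[6,0.2,0,0],[9,0.2,0,0],[9,0.2,0,0],[9,0.2,0,0]]' -0.18 60
python3 -m jog '[[0,0,2,0],[0,0,4,0],[0,0,6,0],[0,0,7.5,0],[0,0,8.4,0],[0,0,8.4,0],[0,0,8.4,0],[0,0,8.4,0]]'
python3 - <<'E'
from h import *
go(*slotw((-.090,.0685)),.049,1.484)
a=cam('scene')
save(cv2.resize(a['pixels'][180:265,200:300],(0,0),fx=6,fy=6,interpolation=cv2.INTER_CUBIC),'kn.png')
E
```

```text
t: 12.22
eef_pos: [0.4492, 0.0918, 0.1319]
tool_rot: [-0.001, 0.043, 0.999, -0.0]
contact_force: [1.6, -0.2, -0.1]
gripper_width: 0.592
grasp_force: 0.0
t: 12.88
eef_pos: [0.452, 0.092, 0.0493]
tool_rot: [0.001, 0.043, 0.999, 0.0]
contact_force: [-0.1, 0.2, 0.9]
gripper_width: 0.589
grasp_force: 0.0
pos [0.452  0.092  0.0493] toolyang 1.4842 tilt [0.001  0.0003] shift cm [0.14 0.04 0.03] spin 0.0002 w 0.589 F [-0.07  0.22  0.87] g 0.0 t 12.88
```

View pics/kn.png

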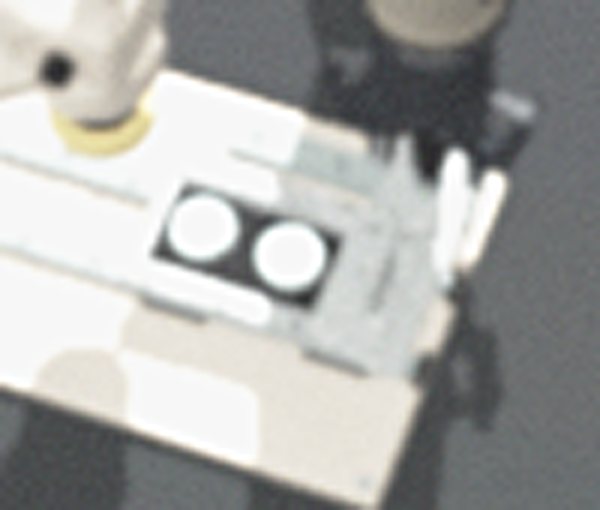

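Both dishes sit in the home tray at (203,227) and (290,255); the gripper is over the knob near (430,150). Closing.

```bash
python3 -m jog '[[0,0,0,0],[0,0,0,0],[0,0,0,0],[0,0,0,0],[0,0,0,0],[0,0,0,0],[0,0,0,0]]' 1 60
```

```text
t: 13.52
eef_pos: [0.4519, 0.0924, 0.0497]
tool_rot: [0.001, 0.043, 0.999, 0.001]
contact_force: [-0.6, 1.5, 5.6]
gripper_width: 0.33
grasp_force: 58.5
```

The reading of 0.33 suggests the pads are on the 30 mm head; I'll go lower.

```bash
python3 -m jog '[[0,0,0,0],[0,0,0,0],[0,0,0,0],[0,0,0.3,0],[0,0,0.6,0],[0,0,0.6,0],[0,0,0.6,0]]' 0.0
python3 -m jog '[[0,0,0,0],[0,0,0,0],[0,0,0,0],[0,0,0,0],[0,0,0,0],[0,0,0,0],[0,0,0,0]]' 1 60
```

```text
t: 14.1
eef_pos: [0.4509, 0.0918, 0.0424]
tool_rot: [-0.0, 0.043, 0.999, -0.0]
contact_force: [-0.1, -0.6, -0.0]
gripper_width: 0.504
grasp_force: 0.0
t: 14.68
eef_pos: [0.4512, 0.0924, 0.043]
tool_rot: [0.0, 0.043, 0.999, 0.0]
contact_force: [-1.3, 4.2, 4.2]
gripper_width: 0.318
grasp_force: 58.5
```

```bash
python3 -m jog '[[0,0,-0.3,0],[0,0,-0.6,0],[0,0,-0.9,0],[0,0,-1.1,0],[0,0,-1.1,0],[0,0,-1.1,0]]'
```

```text
t: 15.18
eef_pos: [0.451, 0.0913, 0.0537]
tool_rot: [-0.0, 0.043, 0.999, -0.0]
contact_force: [1.7, -0.2, -8.1]
gripper_width: 0.317
grasp_force: 59.9
```

```bash
python3 -m jog '[[0,-0.1,0,0],[0,-0.3,0,0],[0,-0.6,0,0],[0,-1,0,0],[0,-1.4,0,0],[0,-1.8,0,0],[0,-2.2,0,0],[0,-2.6,0,0],[0,-3,0,0],[0,-3.4,0,0],[0,-3.8,0,0],[0,-4.2,0,0],[0,-4.6,0,0],[0,-5,0,0],[0,-5.3,0,0],[0,-5.6,0,0],[0,-5.8,0,0],[0,-5.9,0,0],[0,-5.9,0,0],[0,-5.9,0,0]]'
python3 - <<'E'
from h import *
print(toslot((.451,.0913)),toslot((.4511,.0921)))
o=bot.get_obs();print(toslot(o['eef_pos']),o['contact_force'])
X=cloud(cam('scene'))
for q in(-.112,-.052,.008):
    w=slotw((0,q));m=(np.hypot(X[...,0]-w[0],X[...,1]-w[1])<.028)&(X[...,2]>.0515)&(X[...,2]<.062);print(toslot(X[m].mean(0)),m.sum(),X[m][:,2].mean())
E
```

```text
t: 16.85
eef_pos: [0.4459, 0.0327, 0.0538]
tool_rot: [-0.0, 0.043, 0.999, -0.0]
contact_force: [0.4, -1.4, -7.1]
gripper_width: 0.32
grasp_force: 60.0
[-89.6  67.4] [-89.6  68.2]
[-89.6   8.5] [ 0.35432846 -1.38096894 -7.0606962 ]
[   0.5 -111.3] 63 0.056116447611454366
[ -0.8 -51.1] 66 0.05526159164559823
[ 4.8 10.3] 8 0.05740376754245899
```

```bash
python3 -m jog '[[0,-0.05,0.2,0],[0,-0.05,0.4,0],[0,-0.05,0.6,0],[0,-0.05,0.6,0]]'
python3 - <<'E'
from h import *
o=bot.get_obs();print(toslot(o['eef_pos']))
E
```

```text
t: 17.23
eef_pos: [0.4459, 0.0327, 0.0474]
tool_rot: [-0.0, 0.043, 0.999, -0.0]
contact_force: [0.0, -0.1, -7.6]
gripper_width: 0.318
grasp_force: 59.9
[-89.6   8.5]
```

The pin is entering the hole, with the spring still pulling the tool down. Lowering it home.

```bash
python3 -m jog '[[0,0,0.2,0],[0,0,0.4,0],[0,0,0.55,0],[0,0,0.6,0],[0,0,0.6,0],[0,0,0.6,0]]'
python3 - <<'E'
from h import *
o=bot.get_obs();print(toslot(o['eef_pos']))
E
```

```text
t: 17.73
eef_pos: [0.4462, 0.0329, 0.0428]
tool_rot: [0.0, 0.043, 0.999, 0.0]
contact_force: [-6.2, 0.4, 12.3]
gripper_width: 0.318
grasp_force: 59.0
[-89.4   8.7]
```

```bash
python3 - <<'E'
from h import *
a=cam('scene');o=bot.get_obs();print(o['eef_pos'],o['contact_force'],o['grasp_force'])
save(cv2.resize(a['pixels'][180:265,170:290],(0,0),fx=6,fy=6,interpolation=cv2.INTER_CUBIC),'end.png')
E
```

```text
[0.44626667 0.03286466 0.04281196] [-4.81717368 -0.10336581 12.86938688] 59.03343379497528
```

View pics/end.png

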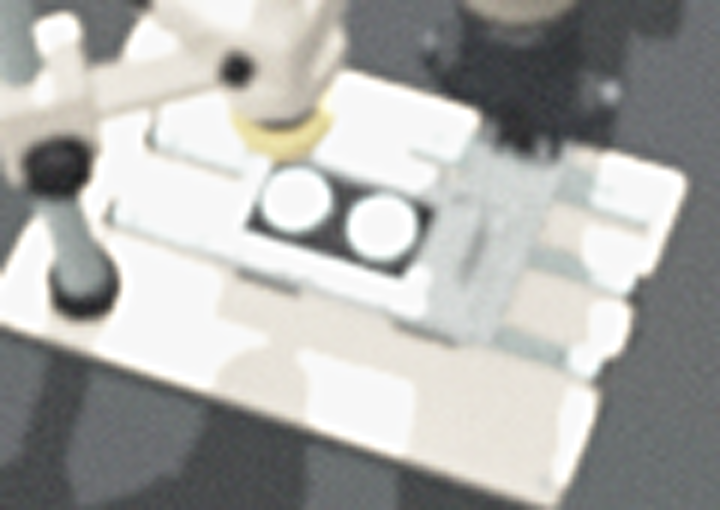

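The carriage has moved one hole, with both dishes flat in their pockets at (295,200) and (382,228). The fingers hold the knob, and the 12 N upward reaction at the original grip height shows the pin is home.

```bash
python3 -c "
from station import bot;print(bot.hand_in())"
```

```text
the job is handed in; nothing more can be done
None
```

I handed the job in at about 18 s on the robot's clock: the tray is home, the carriage is one hole along, and the fingers hold the knob with the pin pressed home; hand-in returned no verdict.

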